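# Stack a well plate in its carrier and press the cover home until it clicks

## Task

Put the loose well plate on the plate that is already in the spring carrier, cut corners over cut corners, so that its skirt drops over the rim below. Then put the cover on top of it in the same way round and press it down against the springy floor until the catches at both ends snap over its tongues; stop at the click, do not crush the stack against the floor's hard stop (never over 30 N on the plate). Let go: the cover must stay down, level, by itself. Leave the other things where they are.

Things in the scene. Friction and masses are not known exactly. Their poses are not given: they have to be found in the camera images.
- carrier: Well-plate carrier fixed to the worktop: aluminium base 150x66x6 mm, a grey post at each end of its long axis (16 mm thick, inner faces 57 mm from the centre, tops 57 mm above the worktop), long sides open for fingers. Between the posts a sprung floor carries the bottom plate. Origin: underside centre, on the worktop; x along the length to the cut-corner end; z up.
- floor (a joint): Sprung floor of the carrier with the bottom plate clipped on: metres gone down, 0 unloaded, 0.0175 at the hard stop. It yields straight down: 6 N at the start (about 4.5 N with plate and cover on it), 0.16 N more per mm. 0.0125 to 0.017 when the pawls have caught the cover.
- post_top (a point): Top centre of the carrier's +x post. On each post's inner face a spring pawl, sloped above, flat below, projects to 51 mm from the centre; plates pass, the cover's tongues push it back. Pressing mid-cover the force climbs to 13 to 20 N, falls to about half as the tongues pass the tips and, 2 to 4 mm on, to 4 to 7 N at the click. It comes 12.5 to 17 mm down: the pawls' height is unknown; feel for it.
- bottom_center (a point): Centre, half-way up, of the white bottom plate clipped to the sprung floor; same shape, size and axes as the loose plate. Floor unloaded, its foot is 27 mm above the worktop (this point 37 mm). x towards its cut-corner end, z up.
- plate_center (a point): Centre, half-way up (10 mm above its foot), of the loose white well plate with 24 dark wells, 50 to 100 g, lying on the worktop. 96 mm (x) by 64 mm (y), 20 mm high in all; both corners at its +x end are cut off at 45 degrees, 14 mm each way. x towards the cut corners, z up. Grip it across its 64 mm, at the middle of the long sides.
- plate: The same loose plate, origin at the centre of its foot. The skirt (3 mm wall, hollow below to 9 mm) reaches 14 mm up to a shoulder 4.2 mm wide; the rim inside it stands 6 mm higher, with 1.2 mm play a side in a skirt put over it (its upper 2.5 mm are 1.6 mm narrower a side). Stacked, foot on shoulder: 14 mm from plate to plate; wrong way round or off-centre it stays 3 to 6 mm too high.
- cover_center (a point): Centre, half-way up (6 mm above its foot), of the white cover lying on the worktop: no wells, flat top with a round grey press mark of 22 mm in the middle; 96 mm (x) by 64 mm (y), 12 mm high, 50 to 100 g; skirt (hollow below to 9 mm) and cut corners at the +x end as on the plates. x towards the cut corners, z up. Grip it across its 64 mm.
- cover: The same cover, origin at the centre of its foot. At each end a tongue 20 mm wide, 3 mm thick (1 to 4 mm above the foot) projects to 54 mm from the centre. On the two stacked plates, unpressed, its foot is 55 mm above the worktop (centre 61 mm); caught under the pawls its centre is 44 to 49 mm above the worktop.
- immersion_oil: small brown dropper bottle, 27x27x62 mm; bystander. Origin: underside centre.
- tally_counter: chromed round hand counter, 65x55x18 mm; bystander. Origin: underside centre.
- jar: translucent specimen jar with lid, 51x51x64 mm; bystander. Origin: underside centre.
- glass_box: small white cardboard box, 54x54x50 mm; bystander. Origin: underside centre.

How it is judged (in metres and radians):
On the way:
1. the loose plate is nested squarely on the bottom plate (z of plate_center in the frame of bottom_center between 0.0125 and 0.0155 m and horizontal distance between plate_center and bottom_center below 0.004 m and angle between the x axis of plate_center and the x axis of bottom_center, either way round below 0.06 rad), for 0.2 s.
At the end, for the whole second after the job is handed in: Plate nested on the bottom plate (14 mm up) and cover on the plate (middles 10 mm apart), each within 1.5 mm in height, 4 mm off-centre, 0.06 rad, cut corners matched; cover held with its middle under 50 mm above the worktop, level within 0.04 rad; all at rest (all of step 1 and z of cover_center in the frame of plate_center between 0.0085 and 0.0115 m and horizontal distance between cover_center and plate_center below 0.004 m and angle between the x axis of cover_center and the x axis of plate_center, either way round below 0.06 rad and z of cover_center in the frame of carrier below 0.05 m and angle between cover_center's own z axis and vertical below 0.04 rad and linear speed of each of cover, plate below 0.01 m/s); the robot touches nothing.
It fails at once if the cover was pressed on the plate with over 30 N (crushed against the stop) (contact force between cover and plate above 30 N).
It fails at once if a bystander (small bottle, counter, jar or cardboard box) was moved more than 3 cm (distance of any of immersion_oil, tally_counter, jar, glass_box from where it was at the start of the episode above 0.03 m).
It also fails if it takes over 72 s, if anything falls off the work surface, if the arm or the gripper's body presses on something with over 40 N, if the wrist force passes 120 N, or if a joint passes its speed limit or range.

## Robot

A 7-joint arm with a two-finger parallel gripper is mounted at the origin on a cart in front of the work surface, level with it; the furniture and walls round the work are solid. World frame = base frame: x ahead of the robot, y to its left, z up, the work surface at z = 0. Lengths are in mm, angles in rad, forces in N, time in s.
With the tool pointing down it reaches from about 400 to 875 mm from the base axis. Payload 19.3 kg.
Tool frame: the origin (TCP) lies at the very end of the fingers, on their centre line; the grasp point (between the pads) lies 19 mm behind it (grip_point_offset is the z of the grasp point in the tool frame, in mm); z points along the fingers, y is the line along which they close (so a half turn about z gives the same grasp; the last joint's range is limited). The gripper opens to 85 mm and grips with 20 to 120 N. Pads are 22 mm wide; open, the fingers measure 114 mm over their backs; the gripper's body (76 mm by 85 mm) begins 54 mm behind the grasp point. The pads swing forward as they close: fully open they stand 13 mm farther back than shut.
Start: joints at [1.171, 0.521, -0.036, 1.599, 0.021, 1.021, -0.113], TCP at [202.381, -591.318, 231.291] pointing down, gripper open.
Joint ranges: [-2.91, 2.91], [-0.3, 2.13], [-1.5, 1.42], [0.17, 2.43], [-1.26, 4.41], [0.16, 1.93], [-2.52, 2.52]. Speed limits (rad/s): [1.89, 1.89, 2.39, 2.39, 3.01, 3.01, 3.01].

## Interface

Orientations are given as a 3x3 rotation matrix whose columns are the frame's x, y, z axes.
In Python, from workcell import movep, movel, goto_joints, open_gripper, clamp, wait, inverse_kinematics, read_state, camera, PlanningError, finish_job, grip_point_offset gives the robot as it stands. Calls block until the motion is done:
- movep(position, orientation): joint-space move of the TCP to a pose.
- movel(position, frame=None, max_speed=150, guard=None): straight line of the TCP; frame=None keeps the orientation; max_speed is the mean speed in mm/s. With guard (N) it stops when the force on the tool has changed by that much, and returns True; else False.
- goto_joints(angles): joint-space move.
- open_gripper() and clamp(): open the fingers fully, or close them until they stop; the grip force is fixed at half the most.
- wait(seconds).
- inverse_kinematics(position, orientation): joint angles nearest the present ones, or None.
- read_state(): the state.
- camera(name): name is "scene" or "top" or "wrist"; returns a dict with "image" (384x512x3 uint8, blue, green, red), "range_z" (384x512 float32, mm along the optical axis (not along the pixel's ray), 0 where there is no reading), "fx", "fy", "cx", "cy" (pixels), "cam_to_world" (4x4, takes a point from camera to world coordinates). Camera axes: x right, y up, looking along -z (the intrinsics and any distortion apply to the point x, -y, -z); pixel columns grow to the right and rows downward; lengths in mm; the calibration is good to about 2 mm. A picture is of the moment at which its call begins.
A pose or a line that the arm cannot do raises PlanningError and nothing moves.
- finish_job(): hands the job in; it is judged then, once.
The state is a dict: "time": time; "qpos": joint angles; "qvel": joint speeds; "joint_efforts": joint torques, N m; "eef_pos": TCP position; "tool_rot": TCP orientation; "ft_force": force on the tool from outside, world axes, zero at the start; "torque": the same for the moment, N m; "finger_gap": finger opening in mm; "gripper_force": force on a finger pad.
Only numpy, scipy, OpenCV 4.12 (cv2) and the standard library are available. Lean on these libraries where they do the work, as an engineer would, in place of code of your own. Each camera call takes 0.05 s, during which the arm holds its last target. There are 200 camera calls.

## Working session

There is one attempt and no reset: what is moved stays moved. The work goes in short steps, each a Python script; the robot and the scene stay as the last script left them, time stands still between calls to the robot, and variables do not carry over. Pictures are saved under pics/ and viewed, at most 10 in all, crops included, and the job is handed in when it is done.

```bash
ls; mkdir -p pics
python3 - <<'E'
from workcell import *
import cv2,numpy as np
s=read_state();print(s['time'],s['eef_pos'],s['tool_rot'],grip_point_offset)
for n in('top','scene'):
    c=camera(n);np.savez(n+'.npz',**c);cv2.imwrite(f'pics/{n}0.png',c['image']);print(n,c['fx'],c['fy'],c['cx'],c['cy'],c['cam_to_world'].round(3).tolist(),[k for k in c])
a=np.load('top.npz')['image'];b=np.load('scene.npz')['image']
cv2.imwrite('pics/both0.png',cv2.resize(np.vstack([a,b]),(800,600)) if 0 else a)
E
```

```text
pics
0.0 [ 202.2618069  -591.00847661  230.72296531] [[ 9.46115259e-01  3.23829777e-01 -4.39663394e-04]
 [ 3.23830067e-01 -9.46114661e-01  1.06544982e-03]
 [-7.09476063e-05 -1.15041456e-03 -9.99999336e-01]] -18.700000000000003
top 432.61800897902884 432.61800897902884 256.159064102455 197.1092339761705 [[0.027, 0.99, -0.139, 467.026], [-1.0, 0.027, -0.001, -173.047], [0.003, 0.139, 0.99, 1002.928], [0.0, 0.0, 0.0, 1.0]] ['image', 'range_z', 'fx', 'fy', 'cx', 'cy', 'cam_to_world']
scene 415.1733231214709 415.1733231214709 255.30375301624053 196.883189107869 [[-0.903, 0.294, -0.313, 331.426], [-0.429, -0.639, 0.638, 354.269], [-0.013, 0.711, 0.703, 671.804], [0.0, 0.0, 0.0, 1.0]] ['image', 'range_z', 'fx', 'fy', 'cx', 'cy', 'cam_to_world']
```

View pics/top0.png

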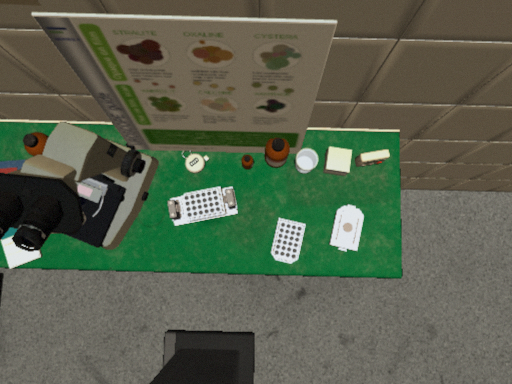

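View pics/scene0.png

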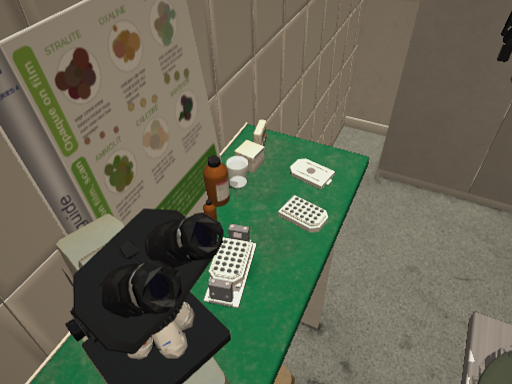

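Top view: carrier at (203,205), loose plate at (289,241), cover at (348,228), small things along the back at row ~160. Next I zoom in for the cut corners and compute poses.

```bash
cat > h.py <<'E'
import numpy as np,cv2
def load(n): return dict(np.load(n+'.npz'))
def ray(c,uv):
    uv=np.atleast_2d(uv).astype(float);T=c['cam_to_world']
    d=np.c_[(uv[:,0]-c['cx'])/c['fx'],-(uv[:,1]-c['cy'])/c['fy'],-np.ones(len(uv))]
    return T[:3,3],d@T[:3,:3].T
def on_plane(c,uv,z):
    o,d=ray(c,uv);return o+d*((z-o[2])/d[:,2])[:,None]
def cloud(c):
    h,w=c['range_z'].shape;v,u=np.mgrid[:h,:w]
    o,d=ray(c,np.c_[u.ravel(),v.ravel()])
    return (o+d*c['range_z'].reshape(-1,1)).reshape(h,w,3)
def blob(c,seed,lo=170):
    """white blob nearest to the seed pixel, holes filled"""
    im=c['image'];m=((im.min(2)>lo)).astype(np.uint8)
    m=cv2.morphologyEx(m,cv2.MORPH_CLOSE,np.ones((3,3)))
    cs=[k for k in cv2.findContours(m,cv2.RETR_EXTERNAL,cv2.CHAIN_APPROX_NONE)[0] if cv2.contourArea(k)>150]
    return max(cs,key=lambda k:cv2.pointPolygonTest(k,seed,True))
E
python3 - <<'E'
from h import *
c=load('top');P=cloud(c)
for n,s,z in(('carrier',(203,205),47),('plate',(289,241),20),('cover',(348,228),12)):
    k=blob(c,s);p=on_plane(c,k[:,0],z)[:,:2].astype(np.float32);r=cv2.minAreaRect(p)
    print(n,cv2.contourArea(k),np.round(r[0],1),np.round(r[1],1),round(r[2],1),'meas z',np.median(P[s[1]-3:s[1]+4,s[0]-3:s[0]+4,2]), 'max box px',cv2.boundingRect(k))
a=c['image']
cr=[cv2.resize(a[y-35:y+35,x-40:x+40],(400,350),interpolation=cv2.INTER_CUBIC) for x,y in((203,205),(289,241),(348,228))]
cv2.imwrite('pics/crops.png',cv2.resize(np.hstack(cr),(800,234)))
E
```

```text
carrier 1434.5 [580.8 -53.5] [ 67.4 144.7] 12.7 meas z 46.12587311230493 max box px (169, 187, 69, 39)
plate 1059.5 [ 506.7 -245.6] [62.8 94.1] 78.2 meas z 18.63848469391769 max box px (271, 218, 35, 46)
cover 1085.0 [ 541.1 -382.5] [ 63.1 105.8] 78.4 meas z 11.082879873918728 max box px (330, 205, 34, 46)
```

View pics/crops.png

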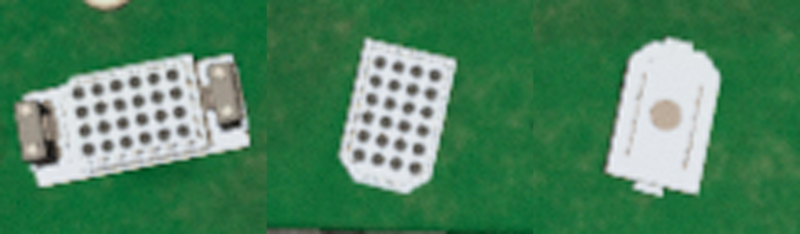

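Carrier's cut corners point image-left (+y world, axis about 102.7°). The loose plate's cuts point image-bottom (about 168.2°), and the cover's point image-top (about -11.6°) with its press mark in the centre. Sizes and heights agree with the spec, so I'm checking IK and then hovering for a wrist look.

```bash
cat >> h.py <<'E'
def R(deg):
    a=np.radians(deg);c,s=np.cos(a),np.sin(a)
    return np.array([[c,s,0],[s,-c,0],[0,0,-1.]])
E
python3 - <<'E'
from h import *
from workcell import *
for n,p,ys in(('plate',(507,-245.6),(168.2,-11.8)),('car',(581,-53.5),(102.7,-77.3)),('cover',(541,-382.5),(-11.6,168.4))):
    for y in ys:
        for z in(5,220):
            q=inverse_kinematics([*p,z],R(y));print(n,y,z,None if q is None else np.round(q,2))
movep([507,-245.6,220],R(-11.8));s=read_state();print(s['time'],s['eef_pos'],s['finger_gap'])
c=camera('wrist');np.savez('w1.npz',**c,eef=s['eef_pos'],rot=s['tool_rot']);cv2.imwrite('pics/w1.png',c['image'])
print(c['fx'],c['cam_to_world'].round(3).tolist())
E
```

```text
plate 168.2 5 [ 0.73  0.82 -0.55  1.88  0.68  0.64  1.12]
plate 168.2 220 [ 0.85  0.52 -0.71  1.75  0.39  1.02  1.36]
plate -11.8 5 [ 0.34  0.76  0.01  1.9  -0.01  0.48 -1.42]
plate -11.8 220 [ 0.38  0.44 -0.04  1.78  0.02  0.93 -1.45]
car 102.7 5 [ 0.33  0.82 -0.49  1.83  0.6   0.65 -0.3 ]
car 102.7 220 [ 0.44  0.53 -0.65  1.7   0.37  1.03 -0.11]
car -77.3 5 [-0.24  0.82  0.33  1.86 -0.47  0.55 -2.51]
car -77.3 220 [-0.54  0.6   0.8   1.75 -0.5   1.   -2.47]
cover -11.6 5 [ 0.5   0.86  0.04  1.62 -0.05  0.66 -1.21]
cover -11.6 220 [ 0.51  0.59  0.03  1.51 -0.02  1.04 -1.23]
cover 168.4 5 [ 0.89  0.93 -0.58  1.6   0.65  0.82  1.4 ]
cover 168.4 220 [ 0.94  0.67 -0.68  1.48  0.45  1.15  1.55]
1.7833 [ 506.6042805  -246.58460754  220.02854671] 85.50624625167508
298.4146021958962 [[-0.205, 0.935, 0.289, 580.59], [-0.979, -0.196, -0.06, -261.552], [0.001, -0.295, 0.956, 362.986], [0.0, 0.0, 0.0, 1.0]]
```

View pics/w1.png

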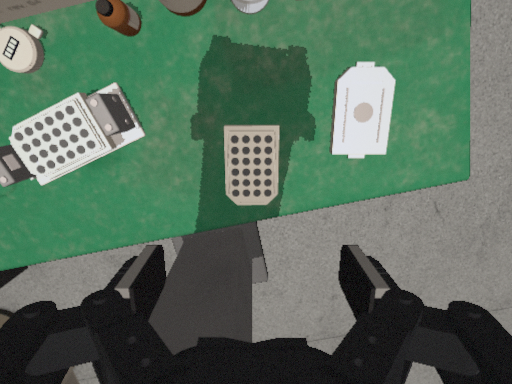

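The wrist view shows the plate at (252,165), in the gripper's shadow, the cover at (363,112) and the carrier at (60,140). I'll put the camera straight above each part at the same relative height. The 24 well centres then fix the plates, and the outline plus press mark fix the cover.

```bash
cat >> h.py <<'E'
def over(p,yaw,top,h=180):
    """TCP position that puts the wrist camera above p"""
    a=np.radians(yaw);return [p[0]-75*np.cos(a),p[1]-75*np.sin(a),top+h]
def wells(c,p,ztop,rad=60):
    """dark well blobs within rad mm of p -> centre, axis angle (mod 180)"""
    g=c['image'].max(2);o=[]
    m=cv2.adaptiveThreshold(cv2.resize(g,None,fx=4,fy=4,interpolation=cv2.INTER_CUBIC),255,cv2.ADAPTIVE_THRESH_MEAN_C,cv2.THRESH_BINARY_INV,61,25)
    for k in cv2.findContours(m,cv2.RETR_EXTERNAL,cv2.CHAIN_APPROX_NONE)[0]:
        A=cv2.contourArea(k)
        if A<300: continue
        (u,v),(w,h),_=cv2.minAreaRect(k)
        if max(w,h)>1.6*min(w,h) or A<.65*w*h: continue
        M=cv2.moments(k);u,v=M['m10']/A,M['m01']/A
        q=on_plane(c,[[(u+.5)/4-.5,(v+.5)/4-.5]],ztop)[0]
        if np.hypot(*(q[:2]-p))<rad: o.append([*q[:2],A])
    o=np.array(o)
    o=o[(o[:,2]>.6*np.median(o[:,2]))&(o[:,2]<1.6*np.median(o[:,2]))][:,:2]
    r=cv2.minAreaRect(o.astype(np.float32));e=np.linalg.eigh(np.cov(o.T))[1][:,1]
    return len(o),o.mean(0),np.degrees(np.arctan2(e[1],e[0])),r
E
python3 - <<'E'
from h import *
from workcell import *
for n,p,y,zt in(('plate',(507,-245.6),168.2,20),('car',(581,-53.5),102.7,47),('cover',(541,-382.5),-11.6,12)):
    movep(over(p,y,zt),R(y));wait(.15);s=read_state()
    c=camera('wrist');np.savez('w_'+n+'.npz',**c,eef=s['eef_pos'],rot=s['tool_rot']);cv2.imwrite(f'pics/w_{n}.png',c['image'])
    print(n,s['time'],np.round(s['eef_pos'],1),c['cam_to_world'][:3,3].round(1))
    if n!='cover': print(wells(c,p,zt))
    if n!='car':
        z=14 if n=='plate' else 12
        hsv=cv2.cvtColor(c['image'],cv2.COLOR_BGR2HSV);m=((hsv[...,1]<90)&(hsv[...,2]>60)).astype(np.uint8)
        m=cv2.morphologyEx(m,cv2.MORPH_CLOSE,np.ones((5,5)))
        t=np.linalg.inv(c['cam_to_world'])@[*p,z,1];uv=(float(c['cx']-c['fx']*t[0]/t[2]),float(c['cy']+c['fy']*t[1]/t[2]))
        ks=cv2.findContours(m,cv2.RETR_EXTERNAL,cv2.CHAIN_APPROX_NONE)[0];k=max(ks,key=lambda k:cv2.pointPolygonTest(k,uv,True))
        r=cv2.minAreaRect(on_plane(c,k[:,0],z)[:,:2].astype(np.float32));print('outline',uv,r)
ims=[cv2.imread(f'pics/w_{n}.png')[:200] for n in('plate','car','cover')]
cv2.imwrite('pics/w3.png',np.vstack(ims))
E
```

```text
plate 4.1917 [ 580.4 -260.8  200. ] [ 507.1 -244.9  343. ]
(24, array([ 508.16212759, -245.91259996]), np.float64(168.36648822845666), ((508.1502990722656, -245.9839630126953), (38.72286605834961, 64.21217346191406), 78.25543975830078))
outline (251.30534941807767, 100.19542983010808) ((520.1685791015625, -227.40357971191406), (157.8060302734375, 110.94644927978516), 56.3446044921875)
car 5.575 [ 597.4 -127.2  226.8] [581.2 -53.4 369.7]
(24, array([583.78255204, -51.0030264 ]), np.float64(102.61149256094451), ((583.771240234375, -51.030582427978516), (38.63459014892578, 64.24760437011719), 12.66342544555664))
cover 7.0333 [ 468.1 -366.6  192. ] [ 542.2 -381.2  335. ]
outline (253.24063545053352, 101.06921609517822) ((537.13232421875, -387.9324951171875), (89.8482894897461, 123.33494567871094), 66.07453155517578)
```

View pics/w3.png

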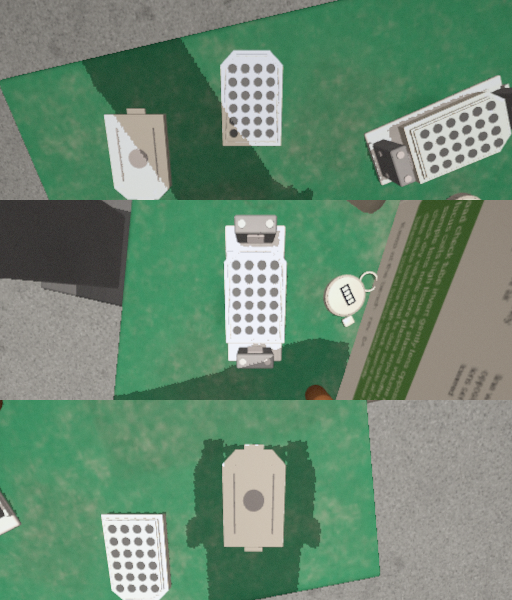

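All 24 wells are found on both plates, at consistent angles: cut corners at the image top in each case, cover included (mark at (253,500)). I'll extract the outlines offline with a Lab mask to relate well-grid centre to plate centre, and to get the cover's pose.

Run:
```python
from h import *
for n,seed,z,yaw in(('plate',(251,98),14,168.3),('cover',(253,100),12,-11.6),('car',(256,98),41,102.6)):
    c=load('w_'+n)
    lab=cv2.cvtColor(c['image'],cv2.COLOR_BGR2LAB);m=(lab[...,1]>121).astype(np.uint8)*255
    m[:, :seed[0]-60]=0;m[:,seed[0]+60:]=0;m[seed[1]+75:]=0
    if n=='car':
        P=cloud(c)[...,2];m=((P>36)&(P<53)).astype(np.uint8)*255;m[:, :seed[0]-60]=0;m[:,seed[0]+60:]=0
    m=cv2.morphologyEx(m,cv2.MORPH_CLOSE,np.ones((3,3)));m=cv2.morphologyEx(m,cv2.MORPH_OPEN,np.ones((13,13)) if n!='plate' else np.ones((3,3)))
    k=max(cv2.findContours(m,cv2.RETR_EXTERNAL,cv2.CHAIN_APPROX_NONE)[0],key=lambda k:cv2.pointPolygonTest(k,seed,True))
    p=on_plane(c,k[:,0],z)[:,:2];a=np.radians(yaw);e=np.array([[np.cos(a),np.sin(a)],[-np.sin(a),np.cos(a)]])
    r=cv2.minAreaRect(p.astype(np.float32));print(n,np.round(r[0],1),np.round(r[1],1),round(r[2],2))
    l=p@e.T;print(' local min/max',l.min(0).round(1),l.max(0).round(1),'centre',((l.min(0)+l.max(0))/2@e).round(1))
    # long sides: line fits for angle
    cc=(l.min(0)+l.max(0))/2
    for sg in(1,-1):
        q=l[(np.abs(l[:,0]-cc[0])<30)&(sg*(l[:,1]-cc[1])>25)];f=np.polyfit(q[:,0],q[:,1],1);print('  side',sg,np.degrees(np.arctan(f[0])).round(2),(np.polyval(f,cc[0])-cc[1]).round(1))
    if n=='cover':
        g=lab[...,0][85:117,235:272];mm=(g<g.max()*.82).astype(np.uint8)
        k=max(cv2.findContours(mm,cv2.RETR_EXTERNAL,cv2.CHAIN_APPROX_NONE)[0],key=cv2.contourArea);(u,v),rr=cv2.minEnclosingCircle(k);print(' mark',on_plane(c,[[u+235,v+85]],12).round(1),rr)
    P=cloud(c);print(' z',np.median(P[seed[1]-40:seed[1]+40,seed[0]-25:seed[0]+25,2]))
```

```text
plate [ 506.4 -245.5] [64.2 95.3] 78.22
 local min/max [-593.4  105.7] [-498.   169.8] centre [ 506.4 -245.6]
  side 1 -0.43 31.4
  side -1 0.04 -31.4
 z 20.528178627865202
cover [ 541.4 -382.7] [ 64.4 104.7] 78.31
 local min/max [ 555.  -298.2] [ 659.6 -233.7] centre [ 541.4 -382.6]
  side 1 -0.12 31.7
  side -1 -0.3 -31.7
 mark [[ 541.8 -382.6   12. ]] 10.75208568572998
 z 12.541943714188875
car [583.2 -49.9] [63.9 95.9] 12.66
 local min/max [-223.9 -590.3] [-128.  -526.3] centre [583.2 -49.9]
  side 1 0.07 31.5
  side -1 0.47 -31.4
 z 47.57398655319636
```

Offsets agree: plate centre (506.6,-245.6), bottom plate (583.5,-49.5) at 102.6°, cover (541.5,-382.6) at -11.65°, all sizes right within 1 mm. Grip the plate and check it in the hand.

Run:
```python
from h import *
from workcell import *
p=(506.6,-245.6);y=168.3
movep([*p,60],R(y));movel([*p,3],max_speed=80);clamp();s=read_state();print(s['time'],s['eef_pos'],s['finger_gap'],s['gripper_force'],s['ft_force'])
movel([*p,110],max_speed=120);wait(.2);s=read_state();print(s['time'],s['eef_pos'],s['finger_gap'],s['ft_force'])
c=camera('wrist');np.savez('w_held.npz',**c,eef=s['eef_pos'],rot=s['tool_rot']);cv2.imwrite('pics/held.png',c['image'])
P=cloud(c);t=np.linalg.inv(c['cam_to_world'])@[*p,125,1];u,v=int(c['cx']-c['fx']*t[0]/t[2]),int(c['cy']+c['fy']*t[1]/t[2])
zt=np.median(P[v-20:v+20,u-20:u+20,2]);print(u,v,zt);
try: print(wells(c,p,zt))
except Exception as e: print(e)
```

```text
10.4583 [ 506.84317684 -245.76455845    4.02791796] 61.880200918225945 62.465722896158695 [-4.47787034 -0.21527494 15.26059733]
11.7 [ 506.42375695 -245.45913061  109.47855437] 61.620783227131774 [-0.93323151  0.3712493  -1.15912781]
250 263 125.81175984077672
(24, array([ 507.76676973, -245.27435231]), np.float64(168.34470052194447), ((507.7692565917969, -245.2723846435547), (38.40131378173828, 63.93963623046875), 78.33480072021484))
```

View pics/held.png

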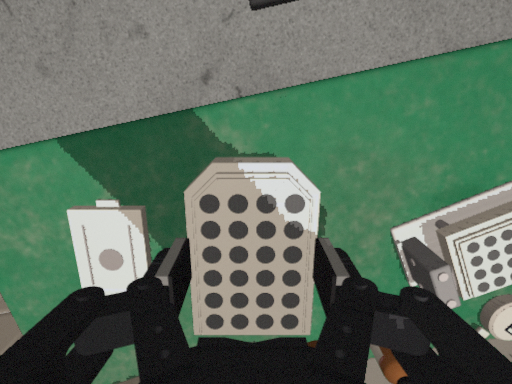

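The plate is held level and centred: wells around (252,250), cuts at image top, and the foot 3.7 mm below the TCP. Now nesting it with a guarded descent.

Run:
```python
from h import *
from workcell import *
p=(583.2,-49.8);y=102.57
def st(t): s=read_state();print(t,round(s['time'],2),s['eef_pos'].round(2) if hasattr(s['eef_pos'],'round') else s['eef_pos'],np.round(s['ft_force'],1),np.round(s['torque'],2),round(s['finger_gap'],1))
movep([*p,110],R(y));movel([*p,54],max_speed=80);wait(.2);st('pre')
g=movel([*p,43.8],max_speed=12,guard=4.5);st('touch %s'%g)
```

```text
pre 14.1 [583.44 -49.89  54.43] [-0.4  0.3 -1.4] [ 0.02  0.01 -0.02] 61.6
touch True 14.86 [583.09 -49.79  44.21] [ 0.8 -1.5  2.3] [-0.02 -0.23 -0.04] 61.4
```

Contact came at TCP 44.2 (foot about 41 mm), which is the nested height. Releasing and checking from the hover on the way out.

Run:
```python
from h import *
from workcell import *
open_gripper();p=(583.2,-49.8);y=102.57
movel([*p,95],max_speed=120)
movep(over((583.5,-49.5),y,61),R(y));wait(.15);c=camera('wrist');s=read_state();print(s['time'])
np.savez('w_n.npz',**c);print(wells(c,(583.5,-49.5),61))
P=cloud(c)
uvs=[]
for dx in(-36,0,36):
  for dy in(-24,24):
    a=np.radians(y);q=[583.5+dx*np.cos(a)-dy*np.sin(a),-49.5+dx*np.sin(a)+dy*np.cos(a)]
    t=np.linalg.inv(c['cam_to_world'])@[*q,61,1];u,v=int(round(c['cx']-c['fx']*t[0]/t[2])),int(round(c['cy']+c['fy']*t[1]/t[2]));uvs.append(np.median(P[v-2:v+3,u-2:u+3,2]).round(1))
print(uvs)
# pick cover
p=(541.5,-382.6);y=-11.65
movep([*p,60],R(y));movel([*p,3],max_speed=80);clamp();s=read_state();print(s['time'],s['eef_pos'],s['finger_gap'],s['ft_force'])
movel([*p,110],max_speed=120);wait(.2);s=read_state();print(s['time'],s['eef_pos'],s['finger_gap'],s['ft_force'])
c=camera('wrist');np.savez('w_held2.npz',**c,eef=s['eef_pos'],rot=s['tool_rot']);cv2.imwrite('pics/held2.png',c['image'])
P=cloud(c);t=np.linalg.inv(c['cam_to_world'])@[*p,118,1];u,v=int(c['cx']-c['fx']*t[0]/t[2]),int(c['cy']+c['fy']*t[1]/t[2]);print(u,v,np.median(P[v-20:v+20,u-20:u+20,2]))
```

```text
16.7
(24, array([583.60339383, -50.67488949]), np.float64(102.5375496257183), ((583.5923461914062, -50.70597839355469), (38.63158416748047, 64.3604507446289), 12.573948860168457))
[np.float64(61.4), np.float64(61.6), np.float64(61.3), np.float64(61.7), np.float64(56.4), np.float64(58.2)]
19.2833 [ 541.78309302 -382.84476288    4.14193685] 61.0168077492975 [-3.49634121  1.89951986 11.36457518]
20.525 [ 541.30932469 -382.37688827  109.31912193] 61.15181155816823 [0.65732461 0.20211372 0.53989632]
252 256 117.71562226439882
```

View pics/held2.png

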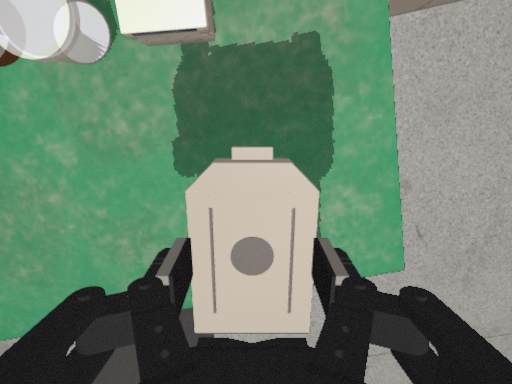

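The plate is nested (top 61.4 mm, wells within 0.4 mm of the bottom plate's). The cover is held level with its cuts at image top and the mark at (252,256). Placing it.

Run:
```python
from h import *
from workcell import *
c=load('w_held2');g=cv2.cvtColor(c['image'],cv2.COLOR_BGR2GRAY)[225:290,215:288];m=(g<g.max()*.75).astype(np.uint8)
k=min((k for k in cv2.findContours(m,cv2.RETR_EXTERNAL,cv2.CHAIN_APPROX_NONE)[0] if cv2.contourArea(k)>300),key=lambda k:-cv2.contourArea(k))
(u,v),r=cv2.minEnclosingCircle(k);q=on_plane(c,[[u+215,v+225]],117.7)[0][:2]
Rt=c['rot'];d=q-c['eef'][:2];o=np.array([d@Rt[:2,0],d@Rt[:2,1]]);print('mark off in tool x,y',o,r)
if np.abs(o).max()>2.5: raise SystemExit
y=102.55;p=np.array([583.27,-49.2])-R(y)[:2,:2]@o;print(p)
def st(t): s=read_state();print(t,round(s['time'],2),np.round(s['eef_pos'],2),np.round(s['ft_force'],1),np.round(s['torque'],2),round(s['finger_gap'],1))
movep([*p,110],R(y));movel([*p,68],max_speed=80);wait(.2);st('pre')
b=movel([*p,57.6],max_speed=12,guard=4.5);st('touch %s'%b)
np.save('p.npy',p)
```

```text
mark off in tool x,y [ 0.47696326 -0.37427849] 21.267349243164062
[583.73897583 -49.58423952]
pre 22.72 [583.96 -49.59  68.4 ] [ 0.4  0.4 -0.2] [-0.01 -0.    0.03] 61.3
touch False 23.73 [583.73 -49.59  57.71] [-1.7 -1.   3.9] [-0.09  0.45 -0.01] 61.5
```

Run:
```python
from h import *
from workcell import *
p=np.load('p.npy');y=102.55
open_gripper();movel([*p,100],max_speed=120);movep(over(p,y,67),R(y));wait(.15);c=camera('wrist');s=read_state();print(s['time'],s['ft_force'])
np.savez('w_c.npz',**c);cv2.imwrite('pics/cov.png',cv2.resize(c['image'][:220,130:390],None,fx=2,fy=2))
P=cloud(c);T=np.linalg.inv(c['cam_to_world']);a=np.radians(y);r=[]
for dx,dy in((-40,0),(40,0),(0,-28),(0,28),(20,0),(-20,0)):
    q=[p[0]+dx*np.cos(a)-dy*np.sin(a),p[1]+dx*np.sin(a)+dy*np.cos(a)]
    t=T@[*q,67,1];u,v=int(round(c['cx']-c['fx']*t[0]/t[2])),int(round(c['cy']+c['fy']*t[1]/t[2]));r.append(round(float(np.median(P[v-2:v+3,u-2:u+3,2])),1))
print(r)
```

```text
25.5083 [-0.15328632  0.11458414  0.70958349]
[67.5, 67.2, 67.7, 67.4, 67.7, 67.5]
```

View pics/cov.png

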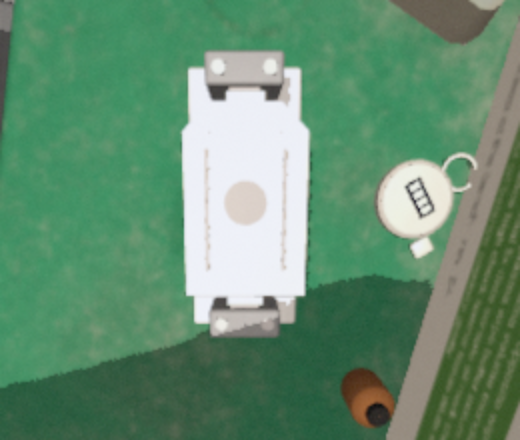

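The cover sits level at 67.5 mm, cuts matching, tongues in front of both posts, mark at crop (245,202). Pressing with closed fingers in small steps while reading the force.

```bash
cat > press.py <<'E'
from h import *
from workcell import *
y=102.55;p=np.array([583.27,-49.2])
def fz(): s=read_state();return s['ft_force'][2],s['eef_pos'][2],s['time']
E
python3 - <<'E'
from press import *
clamp();movep([*p,85],R(y));movel([*p,71],max_speed=60);wait(.2);f0,z,t=fz();print('bias',f0,z,t)
print(movel([*p,65.5],max_speed=8,guard=2.5));f,z,t=fz();print(f-f0,z,t)
pk=0;low=0;zc=np.floor(z*2)/2;log=[]
while zc>49.9:
    zc-=.5;movel([*p,zc],max_speed=15);wait(.06);f,z,t=fz();f-=f0;pk=max(pk,f);log.append((zc,round(z,2),round(f,1)))
    if f>24: break
    if pk>11 and f<7.5 and zc<57: break
print(log,t,f0);np.save('f0.npy',f0)
E
```

```text
bias -0.029263972970919067 71.25357015253876 27.6
True
3.1430434764717226 66.4517019553031 28.15
[(np.float64(65.5), np.float64(65.49), np.float64(4.0)), (np.float64(65.0), np.float64(64.98), np.float64(3.2)), (np.float64(64.5), np.float64(64.48), np.float64(3.3)), (np.float64(64.0), np.float64(63.98), np.float64(4.4)), (np.float64(63.5), np.float64(63.51), np.float64(4.2)), (np.float64(63.0), np.float64(62.99), np.float64(4.0)), (np.float64(62.5), np.float64(62.5), np.float64(3.5)), (np.float64(62.0), np.float64(61.98), np.float64(4.3)), (np.float64(61.5), np.float64(61.49), np.float64(4.7)), (np.float64(61.0), np.float64(61.02), np.float64(4.0)), (np.float64(60.5), np.float64(60.53), np.float64(5.5)), (np.float64(60.0), np.float64(60.12), np.float64(8.2)), (np.float64(59.5), np.float64(59.79), np.float64(10.7)), (np.float64(59.0), np.float64(59.39), np.float64(12.2)), (np.float64(58.5), np.float64(58.97), np.float64(13.1)), (np.float64(58.0), np.float64(58.48), np.float64(14.0)), (np.float64(57.5), np.float64(58.04), np.float64(14.1)), (np.float64(57.0), np.float64(57.57), np.float64(14.1)), (np.float64(56.5), np.float64(57.08), np.float64(15.0)), (np.float64(56.0), np.float64(56.61), np.float64(16.2)), (np.float64(55.5), np.float64(56.16), np.float64(16.6)), (np.float64(55.0), np.float64(55.69), np.float64(16.8)), (np.float64(54.5), np.float64(55.22), np.float64(17.5)), (np.float64(54.0), np.float64(54.28), np.float64(8.0)), (np.float64(53.5), np.float64(53.82), np.float64(8.5)), (np.float64(53.0), np.float64(53.32), np.float64(9.0)), (np.float64(52.5), np.float64(52.82), np.float64(9.9)), (np.float64(52.0), np.float64(52.34), np.float64(10.2)), (np.float64(51.5), np.float64(51.85), np.float64(9.3)), (np.float64(51.0), np.float64(51.32), np.float64(9.2)), (np.float64(50.5), np.float64(50.67), np.float64(5.8))] 37.7083 -0.029263972970919067
```

Textbook pattern: the peak is 17.5 N, then 8 N as the tongues pass the tips, then 5.8 N at the click, 16.3 mm down. Retreating and checking.

Run:
```python
from press import *
movel([*p,90],max_speed=60);movep(over(p,y,67),R(y));wait(.15);c=camera('wrist');s=read_state();print(s['time'],s['ft_force'])
cv2.imwrite('pics/end.png',cv2.resize(c['image'][:220,130:390],None,fx=2,fy=2))
P=cloud(c);T=np.linalg.inv(c['cam_to_world']);a=np.radians(y)
for dx,dy in((-40,0),(40,0),(0,-28),(0,28)):
    q=[p[0]+dx*np.cos(a)-dy*np.sin(a),p[1]+dx*np.sin(a)+dy*np.cos(a)]
    t=T@[*q,52,1];u,v=int(round(c['cx']-c['fx']*t[0]/t[2])),int(round(c['cy']+c['fy']*t[1]/t[2]));print(round(float(np.median(P[v-2:v+3,u-2:u+3,2])),1))
```

```text
39.45 [ 0.15597967  0.18284067 -0.52782574]
51.4
51.3
51.2
51.4
```

View pics/end.png

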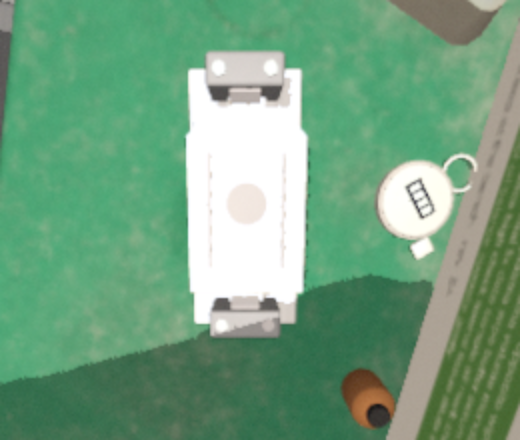

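The cover stays down and level at 51.3 mm (centre about 45 mm), with the pawls over both tongues at crop (245,95) and (245,302). The small bottle and counter are where they were.

```bash
python3 -c "
from workcell import *
print(finish_job())"
```

```text
the job is handed in; nothing more can be done
None
```

The job is handed in at about 39 s: the plate is nested, and the cover clicked in level under both pawls with a 17.5 N peak press force. No verdict came back from the judge.

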